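# Set the crimping machine's turret to the ring terminal and confirm

### The arm

A 7-joint arm with a two-finger parallel gripper is mounted at the origin on the work surface. World frame = base frame: x ahead of the robot, y to its left, z up, the work surface at z = 0. Lengths are in m, angles in rad, forces in N, time in s.
With the tool pointing down it reaches from about 0.4 to 0.85 m from the base axis. Payload 10.4 kg.
Tool frame: the origin (TCP) lies at the very end of the fingers, on their centre line; the grasp point (between the pads) lies 19 mm behind it; z points along the fingers, y is the direction in which the jaws open and shut (so a half turn about z gives the same grasp; the last joint's range is limited). The gripper opens to 85 mm and grips with 20 to 120 N. Pads are 22 mm wide; open, the fingers measure 114 mm over their backs; the gripper's body (76 mm by 85 mm) begins 54 mm behind the grasp point. The pads swing forward as they close: fully open they stand 13 mm farther back than shut.
Start: joints at [1.093, 0.332, -0.065, 1.46, 0.022, 1.35, -0.088], TCP at [0.275, -0.561, 0.231] pointing down, gripper open.
Joint ranges: [-2.6, 2.6], [-0.5, 2.12], [-1.47, 1.34], [0.16, 2.42], [-1.27, 4.41], [0.06, 2.06], [-2.6, 2.6]. Speed limits (rad/s): [2.22, 2.22, 2.79, 2.79, 3.14, 3.14, 3.14].

### API

Orientations are given as a unit quaternion [x, y, z, w].
In Python, from workcell import get_obs, camera, camera_info, hand_in gives the robot as it stands.
- The arm moves only by the tool move_arm, never from a script. Its argument "moves" is a list of rows, each a list of 3 entries, a list of its own where there are three numbers: the shift along the tool's x, y, z in units of 25 mm (1.0 is 25 mm), then the turn, a rotation vector about the tool's x, y, z in degrees, then the opening, from 0 (shut) to 1 (fully open). A call has 1 to 5 rows; each row shifts and turns the commanded pose from where the row before left it, along the tool's axes as they then stand; what a row does not reach is not made up. A row lasts 1/8 s, in which the tool goes at most 62.5 mm and 10.7 degrees, less where a joint would pass 70% of its speed; a pose out of reach is approached as far as the arm can. A call is refused whole if a number of a shift passes 1 or a number of a turn 10.7, either way. A call with a gripper value outside its range is refused whole. The fingers move at their own pace and stop on an object; "squeeze" is the grip in N (left out, the last holds). Time passes only in rows, so rows that do not move let the fingers close. It gives the time, the measured TCP pose, the force and the opening at its end, in the units of the state.
- get_obs(): the state, without advancing time (a new reading comes with each control period).
- camera(name): name is "scene" or "top" or "wrist"; returns the picture (420x560x3 uint8, red, green, blue); there is no depth.
- camera_info(name): a dict with "fx", "fy", "cx", "cy" (pixels), "D" ([k1, k2, p1, p2, k3] as OpenCV has them; the pictures are not rectified), "origin" and "rotation" of the camera in the world. Camera axes: x right, y down, z forward; pixel columns grow to the right and rows downward; lengths in m; the calibration is good to about 2 mm. A picture is of the moment at which its call begins: read the wrist's pose just before it. camera_info takes no time and is no camera call; for the wrist camera it gives the pose at the moment of the call.
- hand_in(): hands the job in, once; it reports no verdict.
The state is a dict: "clock": time; "joint_pos": joint angles; "joint_velocities": joint speeds; "tau": joint torques, N m; "position": TCP position; "ee_rot": TCP orientation; "ft_force": force on the tool from outside, world axes, zero at the start; "torque": the same for the moment, N m; "grip_width": opening from 0.0 (shut) to 1.0 (fully open).
Only numpy, scipy, OpenCV 4.12 (cv2) and the standard library are available. Lean on these libraries where they do the work, as an engineer would, in place of code of your own. Each camera call takes 0.05 s, during which the arm holds its last target. There are 200 camera calls.

### The job

Select the ring terminal on the bench crimping machine: with shut fingertips gently push the tab on the selector turret around, without gripping it, until it points at the middle of the badge that shows the ring terminal, and leave it there. Only then press the round confirm button on the deck fully down and let it come back up. Leave everything else on the machine and bench where it stands.

Things in the scene. Friction and masses are not known exactly. Their poses are not given: they have to be found in the camera images.
- machine: fixed crimping machine: low grey housing, 310 x 310 mm, dark grey deck 60 mm above the bench. Origin: on the turret's axis, at bench height. -x: its front (roughly to the robot, turned up to 0.35 rad); +y its left; z up. On the deck, badges at radius 125 mm: a blank at the front, labels at -100, -50, 50, 100 degrees from the front (counter-clockwise from above positive); a button at x +108 mm
- turret: selector turret: steel disc 104 mm across, top 22 mm above the deck, hub 40 mm across, top 30 mm above it. Origin on the axis at deck height; its -x points along the tab, z up. Its yaw less the machine's is the setting: 0 = tab to the machine's front, positive counter-clockwise from above; stops at +-2.2 rad, so the tab cannot pass the far side. Friction 0.14 N m (2 N at the tab), no clicks, stays where left
- tab_end (a point): outer end of the turret's tab, which is also its pointer: upright steel plate 8 mm thick, standing out radially from the disc's rim (radius 52 mm) to 90 mm from the axis, from 6 to 38 mm above the deck. The point is the middle of its top edge's outer end; axes as the turret's (-x points outward)
- label_ring: label badge: white disc 46 mm across, 3 mm thick, fixed flat on the deck; on it in dark 2.6 mm relief a RING terminal: a closed round eye 24 mm across on a short barrel; origin at the disc's centre, at deck height (60 mm above the bench). Its centre is 125 mm from the turret axis. Which of the four label places it holds differs from run to run
- label_fork: label badge: white disc 46 mm across, 3 mm thick, fixed flat on the deck; on it in dark 2.6 mm relief a FORK terminal: two parallel prongs, open between them, on a short barrel; origin at the disc's centre, at deck height (60 mm above the bench). Its centre is 125 mm from the turret axis. Which of the four label places it holds differs from run to run
- label_pin: label badge: white disc 46 mm across, 3 mm thick, fixed flat on the deck; on it in dark 2.6 mm relief a PIN terminal: one thin straight bar on a short barrel; origin at the disc's centre, at deck height (60 mm above the bench). Its centre is 125 mm from the turret axis. Which of the four label places it holds differs from run to run
- label_blade: label badge: white disc 46 mm across, 3 mm thick, fixed flat on the deck; on it in dark 2.6 mm relief a BLADE terminal: a solid 23 x 19 mm rectangle on a short barrel; origin at the disc's centre, at deck height (60 mm above the bench). Its centre is 125 mm from the turret axis. Which of the four label places it holds differs from run to run
- confirm (a joint): travel of the confirm button, downward: 0 up, 0.006 m fully down; springs back up when let go; fully down takes 5 N
- confirm_top (a point): middle of the top face of the confirm button: grey round cap 28 mm across in a black housing at the far side of the deck, 108 mm from the turret's axis; 22 mm above the deck when up; pressed straight down
- pot: bystander, to be left alone: small amber glass pot with white lid, 36 mm across, 45 mm tall, loose on the machine's deck at its far left corner (machine frame about x +125, y +122)
- tape: bystander, to be left alone: small roll of tape, 48 mm across, 18 mm tall, loose on the deck's far right corner (machine frame about x +122, y -122)
- glue: bystander, to be left alone: white bottle, 44 mm across, 120 mm tall, on the bench left of the machine; origin under it or at its middle on the bench
- spool: bystander, to be left alone: black wire spool, 70 mm across, 50 mm tall, on the bench right of the machine; origin under it or at its middle on the bench
- screwdriver: bystander, to be left alone: screwdriver 190 mm long lying on the bench left of the machine; origin under it or at its middle on the bench
- tray: bystander, to be left alone: cardboard tray 130 x 190 x 45 mm on the bench right of the machine; origin under it or at its middle on the bench
- pliers: bystander, to be left alone: pliers with blue handles, 150 mm long, 17 mm tall, lying on the bench left of the machine; origin under it or at its middle on the bench

How it is judged:
By the outcome, as a careful person would: the job done as asked, in the order asked, and still so for the second after the job is handed in, with the robot touching nothing.
It also fails if it takes over 51 s, if anything falls off the work surface, if the arm or the gripper's body presses on something with over 40 N, if the wrist force passes 120 N, or if a joint passes its speed limit or range.

## Working session

There is one attempt and no reset: what is moved stays moved. The work goes in short steps, Python scripts to look and compute and a tool call to move; the robot and the scene stay as the last step left them, time stands still between calls to the robot, and variables do not carry over. Pictures are saved under pics/ and viewed, about 8 in all and at most 12, crops included, and the job is handed in when it is done.

Besides the shell and the picture viewer there is one more tool, called by a JSON object that holds its "name" and its "arguments". move_arm: Moves the arm, as the interface text tells. Its arguments: {"type":"object","properties":{"moves":{"type":"array","items":{"type":"array"}},"squeeze":{"type":"number"}},"required":["moves"]}

```bash
mkdir -p pics; python3 - <<'E'
from workcell import *
import cv2,numpy as np
o=get_obs();print({k:np.round(v,3).tolist() for k,v in o.items()})
for n in("scene","top"):
    i=camera_info(n);print(n,i)
    cv2.imwrite(f"pics/{n}0.png",cv2.cvtColor(camera(n),cv2.COLOR_RGB2BGR))
E
```

```text
{'clock': 0.0, 'joint_pos': [1.093, 0.333, -0.065, 1.461, 0.022, 1.35, -0.088], 'joint_velocities': [-0.0, 0.002, 0.0, 0.001, -0.003, -0.0, 0.0], 'tau': [-0.001, -62.545, 0.048, -39.16, 0.016, 0.01, 0.0], 'position': [0.274, -0.561, 0.23], 'ee_rot': [0.974, 0.225, -0.0, -0.001], 'ft_force': [0.095, 0.196, 0.326], 'torque': [0.027, 0.03, 0.021], 'grip_width': 0.999}
scene {'fx': 436.05738529727796, 'fy': 436.05738529727796, 'cx': 287.44425716576455, 'cy': 211.38461777329996, 'D': array([-0.12503548,  0.        ,  0.        ,  0.        ,  0.        ]), 'origin': array([ 1.17282011, -0.65569902,  1.07917119]), 'rotation': array([ 0.86618616,  0.34998533, -0.13699834, -0.32933762])}
top {'fx': 397.0288788939433, 'fy': 397.0288788939433, 'cx': 287.69419406427147, 'cy': 206.08422604402665, 'D': array([0.02238035, 0.        , 0.        , 0.        , 0.        ]), 'origin': array([0.5001544 , 0.00584028, 1.07909136]), 'rotation': array([-0.69932008,  0.71389632, -0.03062627,  0.01911815])}
```

View pics/top0.png

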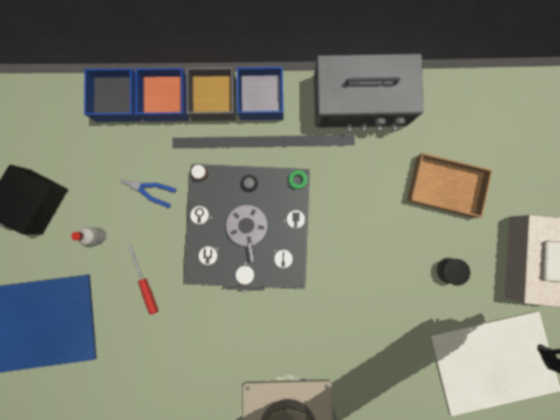

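View pics/scene0.png

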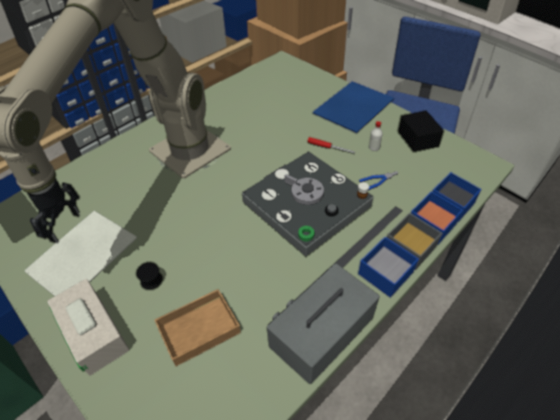

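The top view (y to the left, x up) shows the turret at (247,226) with its tab pointing down at about (250,258). The badges are at (200,215), likely the ring, (208,256) fork, (284,259), (296,219) and (245,275) blank. The button is at (249,183).

```bash
cat > h.py <<'E'
from workcell import *
import cv2,numpy as np
from scipy.spatial.transform import Rotation as R
from scipy.optimize import least_squares
def ray(i,uv):
    K=np.array([[i['fx'],0,i['cx']],[0,i['fy'],i['cy']],[0,0,1]])
    p=cv2.undistortPoints(np.float64(uv).reshape(-1,1,2),K,i['D'])[:,0]
    d=R.from_quat(i['rotation']).apply(np.c_[p,np.ones(len(p))]);return np.array(i['origin']),d
def plane(i,uv,z):
    o,d=ray(i,uv);return o+d*((z-o[2])/d[:,2])[:,None]
def tri(i1,u1,i2,u2):
    (a,d),(b,e)=ray(i1,[u1]),ray(i2,[u2]);d,e=d[0],e[0]
    s=np.linalg.lstsq(np.c_[d,-e],b-a,rcond=None)[0]
    p,q=a+d*s[0],b+e*s[1];return (p+q)/2,np.linalg.norm(p-q)
def proj(i,P):
    K=np.array([[i['fx'],0,i['cx']],[0,i['fy'],i['cy']],[0,0,1]])
    r=R.from_quat(i['rotation']).inv();t=-r.apply(i['origin'])
    return cv2.projectPoints(np.float64(P).reshape(-1,1,3),r.as_rotvec(),t,K,np.float64(i['D']))[0][:,0]
E
python3 - <<'E'
from h import *
im=cv2.imread("pics/top0.png");i=camera_info("top")
c=im[155:295,175:320];cv2.imwrite("pics/c1.png",cv2.resize(c,None,fx=4,fy=4,interpolation=cv2.INTER_CUBIC))
s=cv2.imread("pics/scene0.png")[145:255,235:380]
cv2.imwrite("pics/c2.png",cv2.resize(s,None,fx=5,fy=5,interpolation=cv2.INTER_CUBIC))
g=im.min(2);m=np.uint8(g>150)*255
for k in cv2.findContours(m,cv2.RETR_EXTERNAL,cv2.CHAIN_APPROX_NONE)[0]:
    if cv2.contourArea(k)>60:
        (x,y),r=cv2.minEnclosingCircle(k);x0,y0,w,h=cv2.boundingRect(k)
        if 150<x<330 and 150<y<300: print(round(x,1),round(y,1),round(r,1),w,h,plane(i,[[x,y]],.063)[0].round(4))
E
```

```text
244.5 274.4 9.4 18 19 [0.4007 0.1014 0.063 ]
283.1 258.3 9.3 19 19 [0.4389 0.0031 0.063 ]
207.4 255.3 9.4 18 19 [0.4508 0.1946 0.063 ]
295.3 218.6 9.4 19 18 [ 0.5391 -0.0303  0.063 ]
246.7 224.9 19.7 40 39 [0.5255 0.0942 0.063 ]
199.1 214.6 9.2 19 18 [0.5543 0.2148 0.063 ]
198.0 171.0 6.7 13 13 [0.6666 0.2171 0.063 ]
```

View pics/c1.png

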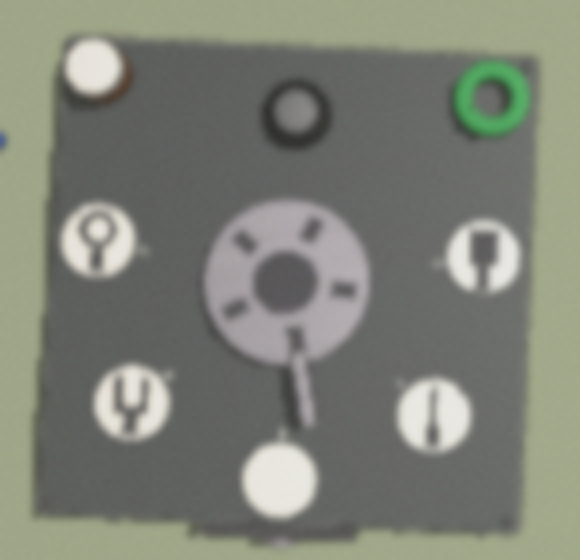

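View pics/c2.png

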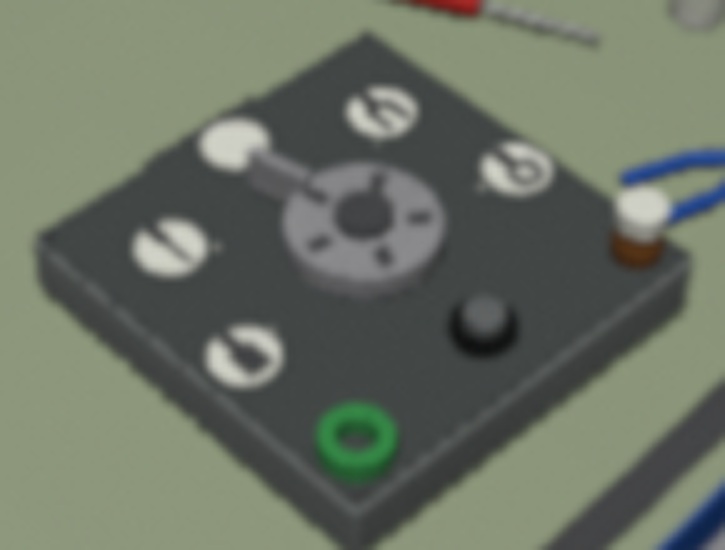

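The crops show the ring badge at left (crop c1 98,240) with the fork below it, then pin and blade on the right. The tab's end is near crop (308,424) and the button near (297,107). Next I fit the machine's pose and check heights across both views.

```bash
python3 - <<'E'
from h import *
i=camera_info("top");j=camera_info("scene")
uv=np.array([[199.1,214.6],[207.4,255.3],[244.5,274.4],[283.1,258.3],[295.3,218.6]])-0.0
a=np.radians([-100,-50,0,50,100])
def fit(P):
    def f(x):return ((x[:2]-.125*np.c_[np.cos(a+x[2]),np.sin(a+x[2])])-P).ravel()
    s=least_squares(f,[.52,.09,0]);return s.x,np.abs(s.fun).max()
for nm,i_,u in(("top",i,uv),):
    x,e=fit(plane(i_,u,.063)[:,:2]);print(nm,x.round(4),e.round(4))
# scene badge centroids
im=cv2.imread("pics/scene0.png");m=np.uint8(im.min(2)>140)*255
S=[]
for k in cv2.findContours(m,cv2.RETR_EXTERNAL,cv2.CHAIN_APPROX_NONE)[0]:
    if cv2.contourArea(k)>30:
        (u,v),ax,_=cv2.fitEllipse(k)
        if 230<u<385 and 140<v<255:print('scene',round(u,1),round(v,1),np.round(ax,1),plane(j,[[u,v]],.063)[0].round(4));S.append((u,v))
pr=proj(j,plane(i,uv,.063));S=np.array(S)
S=np.array([S[np.argmin(np.hypot(*(S-p).T))] for p in pr]);print(pr.round(1),S.round(1))
for p,q in zip(uv,S):print('tri',[np.round(v,4) for v in tri(i,p,j,q)])
c=x[:2];Rm=np.array([[np.cos(x[2]),-np.sin(x[2])],[np.sin(x[2]),np.cos(x[2])]])
print('button pred',c+Rm@[.108,0])
b=[297/4+175-.4,107/4+155-.4];bs=[485/5+235-.4,315/5+145-.4]
print('button tri',tri(i,b,j,bs), plane(i,[b],.082))
t=[308/4+175-.4,424/4+155-.4];ts=[255/5+235-.4,155/5+145-.4]
T=plane(i,[t],.098)[0];print('tab',T,tri(i,t,j,ts))
d=(T[:2]-c);print('r',np.hypot(*d),'setting',np.degrees(np.arctan2(-d[1],-d[0])-x[2]))
E
```

```text
top [ 0.5251  0.0937 -0.0623] 0.0003
scene 283.6 216.0 [ 9.6 13.2] [ 0.5399 -0.0306  0.063 ]
scene 268.8 194.3 [ 9.4 13.2] [0.44   0.0027 0.063 ]
scene 363.3 185.8 [ 8. 10.] [0.6373 0.2462 0.063 ]
scene 281.1 173.1 [ 8.7 11.8] [0.3981 0.1013 0.063 ]
scene 310.8 167.0 [ 8.  11.4] [0.4504 0.1942 0.063 ]
[[338.  178.5]
 [311.  167. ]
 [281.6 173.5]
 [268.7 194.1]
 [283.5 215.8]] [[363.3 185.8]
 [310.8 167. ]
 [281.1 173.1]
 [268.8 194.3]
 [283.6 216. ]]
tri [array([0.5878, 0.2513, 0.0206]), np.float64(0.0821)]
tri [array([0.4506, 0.1943, 0.063 ]), np.float64(0.0005)]
tri [array([0.4002, 0.1006, 0.0649]), np.float64(0.0019)]
tri [array([0.439 , 0.0032, 0.0619]), np.float64(0.0005)]
tri [array([ 0.5392, -0.0302,  0.0621]), np.float64(0.0003)]
button pred [0.63290131 0.08698704]
button tri (array([0.63466007, 0.08540812, 0.081663  ]), np.float64(0.0005649626164508116)) [[0.63481598 0.0855838  0.082     ]]
tab [0.43711201 0.08034476 0.098     ] (array([0.43745912, 0.08173716, 0.09062367]), np.float64(0.0023381176277732715))
r 0.08900712861569027 setting 12.20071417065393
```

```bash
cat > plan.py <<'E'
from h import *
C=np.array([.5251,.0937]);YAW=-.0623
def rows(target,yaw,n,tmax=10):
    """rows (rounded) from the measured pose toward target pos / tool-x yaw, tool pointing down"""
    o=get_obs();p=np.array(o['position']);r=R.from_quat(o['ee_rot'])
    rt=R.from_euler('z',yaw,degrees=True)*R.from_euler('x',180,degrees=True)
    out=[]
    for k in range(n):
        left=n-k;s=r.inv().apply((np.array(target)-p)/left)/.025
        s=np.round(s/max(1,np.abs(s).max()),2)
        w=np.degrees((r.inv()*rt).as_rotvec());w=w/left;w=np.round(w*min(1,tmax/max(1e-9,np.abs(w).max())),1)
        out.append([s.tolist(),w.tolist(),0]);p=p+r.apply(s*.025);r=r*R.from_rotvec(w,degrees=True)
    for k in range(0,n,5):print(str(out[k:k+5]).replace(' ',''))
    print('end',p.round(4),'yaw',r.apply([1,0,0]).round(3))
def tp(a,r,off,z):
    """point at setting a deg: radius r, off metres behind the tab centreline (clockwise push)"""
    b=np.radians(a)+YAW
    return np.array([*(C-r*np.array([np.cos(b),np.sin(b)])-off*np.array([-np.sin(b),np.cos(b)])),z]),np.degrees(b)+90
E
python3 - <<'E'
from plan import *
t,y=tp(12.2,.077,.047,.2);print(t,y);rows(t,y,25)
E
```

```text
[0.45602477 0.03567748 0.2       ] 98.63047293633497
[[[0.68,-0.73,0.05],[-0.0,-0.0,-2.9],0],[[0.72,-0.69,0.05],[-0.0,-0.0,-2.9],0],[[0.75,-0.66,0.05],[-0.0,-0.0,-2.9],0],[[0.78,-0.62,0.05],[-0.0,-0.0,-2.9],0],[[0.81,-0.58,0.05],[-0.0,-0.0,-2.9],0]]
[[[0.84,-0.54,0.05],[-0.0,-0.0,-2.9],0],[[0.87,-0.49,0.05],[-0.0,-0.0,-2.9],0],[[0.89,-0.45,0.05],[-0.0,-0.0,-2.9],0],[[0.91,-0.4,0.05],[-0.0,-0.0,-2.9],0],[[0.93,-0.36,0.05],[-0.0,-0.0,-2.9],0]]
[[[0.95,-0.31,0.05],[-0.0,-0.0,-2.9],0],[[0.96,-0.26,0.05],[-0.0,-0.0,-2.9],0],[[0.98,-0.21,0.05],[-0.0,-0.0,-2.9],0],[[0.99,-0.16,0.05],[-0.0,-0.0,-2.9],0],[[0.99,-0.11,0.05],[-0.0,-0.0,-2.9],0]]
[[[1.0,-0.06,0.05],[-0.0,-0.0,-2.9],0],[[1.0,-0.01,0.05],[-0.0,-0.0,-2.9],0],[[1.0,0.04,0.05],[-0.0,-0.0,-2.9],0],[[0.99,0.09,0.05],[-0.0,-0.0,-2.9],0],[[0.99,0.14,0.05],[-0.0,-0.0,-2.9],0]]
[[[0.98,0.19,0.05],[-0.0,-0.0,-2.9],0],[[0.97,0.24,0.05],[-0.0,-0.0,-2.9],0],[[0.95,0.29,0.05],[-0.0,-0.0,-2.9],0],[[0.94,0.34,0.05],[-0.0,-0.0,-2.9],0],[[0.92,0.38,0.05],[-0.0,-0.1,-3.0],0]]
end [0.4561 0.0356 0.1999] yaw [-0.151  0.989 -0.001]
```

{"name": "move_arm", "arguments": {"moves": [[[0.68,-0.73,0.05],[0,0,-2.9],0],[[0.72,-0.69,0.05],[0,0,-2.9],0],[[0.75,-0.66,0.05],[0,0,-2.9],0],[[0.78,-0.62,0.05],[0,0,-2.9],0],[[0.81,-0.58,0.05],[0,0,-2.9],0]], "squeeze": 20}}

```text
clock: 0.72
position: [0.3108, -0.4412, 0.2247]
ee_rot: [0.938, 0.347, -0.0, -0.0]
ft_force: [0.5, -0.0, -0.0]
grip_width: -0.005
```

{"name": "move_arm", "arguments": {"moves": [[[0.84,-0.54,0.05],[0,0,-2.9],0],[[0.87,-0.49,0.05],[0,0,-2.9],0],[[0.89,-0.45,0.05],[0,0,-2.9],0],[[0.91,-0.4,0.05],[0,0,-2.9],0],[[0.93,-0.36,0.05],[0,0,-2.9],0]]}}

```text
clock: 1.35
position: [0.3474, -0.3214, 0.2188]
ee_rot: [0.886, 0.464, 0.0, 0.0]
ft_force: [0.3, -0.0, 0.2]
grip_width: -0.003
```

{"name": "move_arm", "arguments": {"moves": [[[0.95,-0.31,0.05],[0,0,-2.9],0],[[0.96,-0.26,0.05],[0,0,-2.9],0],[[0.98,-0.21,0.05],[0,0,-2.9],0],[[0.99,-0.16,0.05],[0,0,-2.9],0],[[0.99,-0.11,0.05],[0,0,-2.9],0]]}}

```text
clock: 1.98
position: [0.3839, -0.2018, 0.2125]
ee_rot: [0.82, 0.572, 0.0, 0.0]
ft_force: [-0.2, 0.2, 0.5]
grip_width: -0.001
```

{"name": "move_arm", "arguments": {"moves": [[[1.0,-0.06,0.05],[0,0,-2.9],0],[[1.0,0,0.05],[0,0,-2.9],0],[[1.0,0.04,0.05],[0,0,-2.9],0],[[0.99,0.09,0.05],[0,0,-2.9],0],[[0.99,0.14,0.05],[0,0,-2.9],0]]}}

```text
clock: 2.6
position: [0.4205, -0.0825, 0.2062]
ee_rot: [0.742, 0.671, 0.0, 0.0]
ft_force: [0.3, 0.6, 0.0]
grip_width: 0.005
```

{"name": "move_arm", "arguments": {"moves": [[[0.98,0.19,0.05],[0,0,-2.9],0],[[0.97,0.24,0.05],[0,0,-2.9],0],[[0.95,0.29,0.05],[0,0,-2.9],0],[[0.94,0.34,0.05],[0,0,-2.9],0],[[0.92,0.38,0.05],[0,0,-3],0]]}}

```text
clock: 3.22
position: [0.457, 0.0368, 0.2]
ee_rot: [0.65, 0.76, 0.0, 0.0]
ft_force: [0.0, -1.1, -0.3]
grip_width: -0.0
```

```bash
python3 - <<'E'
from plan import *
j=camera_info("wrist");im=cv2.cvtColor(camera("wrist"),cv2.COLOR_RGB2BGR);cv2.imwrite("pics/w1.png",im)
print(j['origin'],get_obs()['position'],get_obs()['joint_pos'])
P=lambda a,r,z:[*(C-r*np.array([np.cos(np.radians(a)+YAW),np.sin(np.radians(a)+YAW)])),z]
for nm,p in (('ring',P(-100,.125,.063)),('fork',P(-50,.125,.063)),('blank',P(0,.125,.063)),('pin',P(50,.125,.063)),('tab',P(12.2,.09,.098)),('hub',[*C,.09]),('btn',P(180,.108,.082))):print(nm,proj(j,[p])[0].round(1))
t,y=tp(12.2,.077,.047,.08);rows(t,y,5)
E
```

```text
[0.44687109 0.10423065 0.34266757] [0.45737723 0.04003221 0.20000606] [ 0.51864478  0.02539389 -0.70367311  1.89089419  0.01608589  1.2304936
 -0.02988905]
ring [458.2 -34.1]
fork [301.2 -23.9]
blank [213.6 105.2]
pin [247.  234.3]
tab [254.  145.2]
hub [383.  144.5]
btn [522.6 175. ]
[[[-0.03,-0.02,0.96],[0.0,-0.0,0.1],0],[[-0.03,-0.02,0.96],[0.0,-0.0,0.1],0],[[-0.04,-0.01,0.96],[0.0,-0.0,0.1],0],[[-0.03,-0.02,0.96],[0.0,-0.0,0.1],0],[[-0.04,-0.01,0.96],[0.0,-0.1,0.2],0]]
end [0.4561 0.0357 0.08  ] yaw [-0.149  0.989 -0.   ]
```

View pics/w1.png

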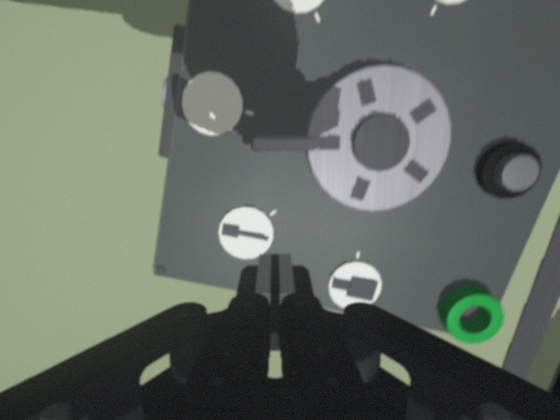

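The wrist view agrees with the fit: the tab's end is at (253,144) against a predicted (254,145), the hub at (382,141), the pin badge at (246,233) and the button at (520,173). The fingers are shut with their tips at about (275,258). I'm going down beside the tab.

{"name": "move_arm", "arguments": {"moves": [[[-0.03,-0.02,0.96],[0,0,0],0],[[-0.03,-0.02,0.96],[0,0,0],0],[[-0.04,-0.01,0.96],[0,0,0],0],[[-0.03,-0.02,0.96],[0,0,0],0],[[-0.04,-0.01,0.96],[0,0,0],0]]}}

```text
clock: 3.9
position: [0.4554, 0.0314, 0.0792]
ee_rot: [0.651, 0.759, 0.0, -0.0]
ft_force: [0.0, -0.2, -0.6]
grip_width: -0.002
```

{"name": "move_arm", "arguments": {"moves": [[[0.3,0,0],[0,0,0],0],[[0.3,0,0],[0,0,0],0],[[0.25,0,0],[0,0,0],0],[[0.2,0,0],[0,0,0],0],[[0,0,0],[0,0,0],0]]}}

```text
clock: 4.53
position: [0.4513, 0.057, 0.0804]
ee_rot: [0.651, 0.759, 0.0, 0.0]
ft_force: [0.6, -0.5, -0.4]
grip_width: 0.001
```

```bash
python3 - <<'E'
from plan import *
o=get_obs();print(o['position'],o['ft_force']);p=o['position'][:2]-C
b=np.radians(12.2)+YAW;u=-np.array([np.cos(b),np.sin(b)]);t=np.array([-np.sin(b),np.cos(b)]);print('r',p@u,'off',-p@t)
for a,n in((0,2),):
    q,y=tp(12.2,.077,.016,.08);rows(q,y,1)
for k,a in enumerate([0]): pass
# generic arc rows: shift per 6 deg at r .077, off .015
r,of=.077,.015;th=np.radians(6)
P=np.array([-of,r]) # (tangent, radial out) in tool: x tangent, y inward
c,s=np.cos(th),np.sin(th)
e=np.array([c*P[0]+s*P[1],-s*P[0]+c*P[1]])-P
print('per row x,y units',e[0]/.025,-e[1]/.025)
E
```

```text
[0.45134362 0.05700332 0.0804071 ] [ 0.56610421 -0.48849251 -0.40384826]
r 0.0784279599025489 off 0.02521318380074749
[[[0.37,0.06,0.02],[0.0,0.0,0.1],0]]
end [0.4514 0.0664 0.0799] yaw [-0.15   0.989 -0.   ]
per row x,y units 0.3252345296434087 -0.04584451569487391
```

{"name": "move_arm", "arguments": {"moves": [[[0.2,0.03,0],[0,0,0],0],[[0.2,0.03,0],[0,0,0],0],[[0.33,-0.05,0],[0,0,6],0],[[0.33,-0.05,0],[0,0,6],0],[[0.33,-0.05,0],[0,0,6],0]]}}

```text
clock: 5.15
position: [0.4464, 0.091, 0.0801]
ee_rot: [0.764, 0.646, -0.0, 0.0]
ft_force: [1.6, -2.7, -0.3]
grip_width: 0.001
```

```bash
python3 - <<'E'
from plan import *
o=get_obs();print(o['position'],o['ft_force'])
x=R.from_quat(o['ee_rot']).apply([1,0,0]);b=np.arctan2(x[1],x[0])-np.pi/2
u=-np.array([np.cos(b),np.sin(b)]);t=np.array([-np.sin(b),np.cos(b)]);p=o['position'][:2]-C
print('setting of tool',np.degrees(b-YAW),'r',p@u,'off',-p@t)
E
```

```text
[0.44643303 0.09104042 0.08007904] [ 1.57484843 -2.71376761 -0.28086524]
setting of tool -5.998722854956731 r 0.07713049933776765 off 0.015698785793376687
```

{"name": "move_arm", "arguments": {"moves": [[[0.33,-0.04,0],[0,0,6],0],[[0.33,-0.04,0],[0,0,6],0],[[0.33,-0.04,0],[0,0,6],0],[[0.33,-0.04,0],[0,0,6],0],[[0.33,-0.04,0],[0,0,6],0]]}}

```text
clock: 5.78
position: [0.4563, 0.1309, 0.0799]
ee_rot: [0.905, 0.426, -0.001, 0.0]
ft_force: [0.1, -2.1, 1.6]
grip_width: -0.004
```

{"name": "move_arm", "arguments": {"moves": [[[0.33,-0.04,0],[0,0,6],0],[[0.33,-0.04,0],[0,0,6],0],[[0.33,-0.04,0],[0,0,6],0],[[0.33,-0.04,0],[0,0,6],0],[[0.33,-0.04,0],[0,0,6],0]]}}

```text
clock: 6.4
position: [0.485, 0.1602, 0.0798]
ee_rot: [0.984, 0.178, -0.001, 0.0]
ft_force: [-1.4, -2.6, 1.0]
grip_width: -0.003
```

```bash
cat > st.py <<'E'
from plan import *
o=get_obs();print(o['position'],o['ft_force'],o['joint_pos'])
x=R.from_quat(o['ee_rot']).apply([1,0,0]);b=np.arctan2(x[1],x[0])-np.pi/2
u=-np.array([np.cos(b),np.sin(b)]);t=np.array([-np.sin(b),np.cos(b)]);p=o['position'][:2]-C
print('setting of tool',np.degrees(b-YAW),'r',p@u,'off',-p@t)
E
python3 st.py
```

```text
[0.48502215 0.16023453 0.0797792 ] [-1.40983898 -2.58624959  1.02791893] [ 0.12006199  0.28648551 -0.59359217  1.903252    0.18829537  1.00836375
 -1.76975515]
setting of tool -65.9801095070557 r 0.0763442381614802 off 0.014305066304913152
```

{"name": "move_arm", "arguments": {"moves": [[[0.31,-0.05,0],[0,0,6],0],[[0.31,-0.05,0],[0,0,6],0],[[0.31,-0.05,0],[0,0,6],0],[[0.31,-0.05,0],[0,0,6],0],[[0,0,0],[0,0,0],0]]}}

```text
clock: 7.02
position: [0.5145, 0.1717, 0.0798]
ee_rot: [1.0, -0.029, -0.0, -0.0]
ft_force: [-1.2, -0.2, 0.6]
grip_width: 0.003
```

```bash
python3 st.py; python3 - <<'E'
from plan import *
for n in("top","scene"):
    cv2.imwrite(f"pics/{n}1.png",cv2.cvtColor(camera(n),cv2.COLOR_RGB2BGR))
a=cv2.resize(cv2.imread("pics/top1.png")[180:260,180:290],(440,320),interpolation=cv2.INTER_CUBIC)
b=cv2.resize(cv2.imread("pics/scene1.png")[145:225,265:355],(360,320),interpolation=cv2.INTER_CUBIC)
cv2.imwrite("pics/c3.png",np.hstack([a,b]))
E
```

```text
[0.51448722 0.17168268 0.07979573] [-1.24006793 -0.21417248  0.57184605] [ 0.04056698  0.33938249 -0.51856987  1.8276585   0.19404316  1.02515667
 -2.18320015]
setting of tool -89.7315569973051 r 0.07724217296001165 off 0.015085640819536408
```

View pics/c3.png

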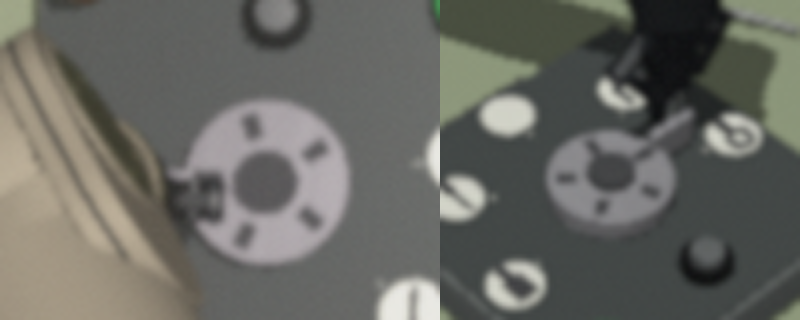

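The turret follows: the scene half shows the tab near crop (672,130), just short of the ring badge at (733,135). I'll push about 9° further, back off and check with a clear view.

{"name": "move_arm", "arguments": {"moves": [[[0.32,-0.05,0],[0,0,6],0],[[0.16,-0.02,0],[0,0,3],0],[[0,0,0],[0,0,0],0]]}}

```text
clock: 7.5
position: [0.5264, 0.1721, 0.08]
ee_rot: [0.994, -0.106, 0.0, -0.0]
ft_force: [-0.8, -0.1, 0.2]
grip_width: -0.002
```

```bash
python3 st.py
```

```text
[0.52643916 0.17213798 0.08003333] [-0.78145705 -0.10210543  0.16717869] [ 0.01693121  0.35723318 -0.48822847  1.79950444  0.19232358  1.03177953
 -2.32853263]
setting of tool -98.65459677829217 r 0.07694309629258282 off 0.015299367420995712
```

{"name": "move_arm", "arguments": {"moves": [[[-0.5,0,0],[0,0,0],0],[[-0.8,0,0],[0,0,0],0],[[-0.5,0,-0.8],[0,0,0],0],[[-0.5,0,-1],[0,0,0],0],[[-0.9,0,-1],[0,0,0],0]]}}

```text
clock: 8.12
position: [0.4473, 0.1892, 0.1507]
ee_rot: [0.994, -0.107, 0.0, 0.0]
ft_force: [0.5, 0.7, -0.3]
grip_width: 0.002
```

{"name": "move_arm", "arguments": {"moves": [[[-1,0.5,-1],[0,0,0],0],[[-1,1,-1],[0,0,0],0],[[-1,1,0],[0,0,0],0],[[-0.5,1,0],[0,0,0],0],[[0,0,0],[0,0,0],0]]}}

```text
clock: 8.75
position: [0.3429, 0.1212, 0.1999]
ee_rot: [0.994, -0.108, 0.001, 0.001]
ft_force: [1.0, 0.2, 0.4]
grip_width: 0.001
```

```bash
python3 st.py; python3 - <<'E'
from plan import *
for n in("top","scene"):
    cv2.imwrite(f"pics/{n}2.png",cv2.cvtColor(camera(n),cv2.COLOR_RGB2BGR))
j=camera_info("wrist");print(j['origin'])
cv2.imwrite("pics/w2.png",cv2.cvtColor(camera("wrist"),cv2.COLOR_RGB2BGR))
P=lambda a,r,z:[*(C-r*np.array([np.cos(np.radians(a)+YAW),np.sin(np.radians(a)+YAW)])),z]
for nm,p in (('ring',P(-100,.125,.063)),('tabend-100',P(-100,.09,.098)),('hub',[*C,.09]),('btn',P(180,.108,.082))):print(nm,proj(j,[p])[0].round(1),proj(camera_info('scene'),[p])[0].round(1),proj(camera_info('top'),[p])[0].round(1))
a=cv2.resize(cv2.imread("pics/top2.png")[170:290,175:310],(400,356),interpolation=cv2.INTER_CUBIC)
b=cv2.resize(cv2.imread("pics/w2.png"),(400,300));b=cv2.copyMakeBorder(b,0,56,0,0,0)
cv2.imwrite("pics/c4.png",np.hstack([a,b]))
E
```

```text
[0.34291228 0.12115552 0.19989961] [1.03081975 0.24240093 0.40300364] [ 0.10516062 -0.23196167 -0.49153801  2.0984575  -0.11249135  1.24972373
 -2.1261294 ]
setting of tool -98.79110925986134 r -0.012180792293816953 off 0.18384177658100032
[0.41126401 0.10789243 0.3428864 ]
ring [ 66.7 -78. ] [338.  178.5] [199.  214.6]
tabend-100 [  94.9 -107.7] [330.3 174.7] [209.9 216.9]
hub [256.8 -92.9] [307.4 186.9] [245.9 224.8]
btn [ 221.4 -350.2] [331.6 207. ] [248.3 182.1]
```

View pics/c4.png

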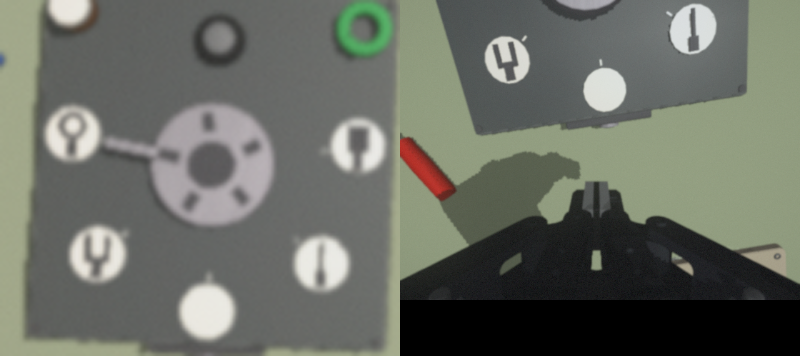

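The top view is now clear, and the tab points from the hub (crop 211,165) toward the ring badge (72,133). I measure its angle.

```bash
cat > ang.py <<'E'
from plan import *
i=camera_info("top")
def polar(im,z,rs,A):
    a=np.radians(A)+YAW
    P=[[C[0]-r*np.cos(t),C[1]-r*np.sin(t),z] for r in rs for t in a]
    uv=proj(i,P).astype(np.float32).reshape(len(rs),len(A),2)
    return cv2.remap(im,uv[...,0],uv[...,1],cv2.INTER_CUBIC).astype(float)
def tab(im,c):
    A=np.arange(c-14,c+14,.2);g=polar(im,.098,np.linspace(.064,.086,12),A)
    out=[]
    for row in (g[:4].mean(0),g[4:8].mean(0),g[8:].mean(0),g.mean(0)):
        w=np.clip(row-np.median(row)-.4*(row.max()-np.median(row)),0,None);out.append(round((w*A).sum()/w.sum(),2))
    return out
def marks(im):
    A=np.arange(-180,180,.5);g=255-polar(im,.082,np.linspace(.030,.042,10),A).mean(0)
    return np.degrees(np.angle((g*np.exp(5j*np.radians(A))).sum()))/5
E
python3 - <<'E'
from ang import *
a=cv2.imread("pics/top0.png",0);b=cv2.imread("pics/top2.png",0)
print(tab(a,12),tab(b,-100),marks(a),marks(b))
E
```

```text
[np.float64(13.02), np.float64(13.01), np.float64(12.83), np.float64(12.95)] [np.float64(-99.71), np.float64(-99.71), np.float64(-99.81), np.float64(-99.76)] 12.416634613176962 -27.84843555189226
```

All the estimates agree at about -99.8° against a target of -100°, so I leave the turret and go to the button.

```bash
python3 - <<'E'
from ang import *
a=cv2.imread("pics/top2.png",0)
c=proj(i,[[.634,.086,.082]])[0];x,y=np.round(c).astype(int)
s=cv2.resize(a[y-12:y+13,x-12:x+13],None,fx=8,fy=8,interpolation=cv2.INTER_CUBIC)
k=np.hypot(*np.mgrid[-100:100,-100:100])<60
m=np.uint8((s>85)&k)*255;M=cv2.moments(m,True)
for th in(75,85,95):
    m=np.uint8((s>th)&k);n,l,st,ce=cv2.connectedComponentsWithStats(m);q=1+np.argmax(st[1:,4]);u=ce[q]/8-.5+[x-12,y-12]
    print(th,st[q,4],u,plane(i,[u],.082)[0].round(4))
rows([.634,.0862,.14],80,15)
E
```

```text
75 6690 [248.60078475 182.21212631] [0.6326 0.0862 0.082 ]
85 5874 [248.60601805 182.22969867] [0.6326 0.0862 0.082 ]
95 5140 [248.64474708 182.23173638] [0.6326 0.0861 0.082 ]
[[[0.78,-0.07,0.16],[0.0,-0.0,-6.2],0],[[0.78,0.02,0.16],[0.0,-0.0,-6.1],0],[[0.77,0.1,0.16],[0.0,-0.0,-6.2],0],[[0.76,0.18,0.16],[0.0,-0.0,-6.1],0],[[0.73,0.26,0.16],[0.0,-0.0,-6.2],0]]
[[[0.7,0.34,0.16],[0.0,-0.0,-6.1],0],[[0.66,0.41,0.16],[0.0,-0.0,-6.2],0],[[0.61,0.48,0.16],[0.0,-0.0,-6.1],0],[[0.56,0.54,0.16],[0.0,-0.0,-6.2],0],[[0.5,0.6,0.16],[0.0,-0.0,-6.1],0]]
[[[0.43,0.65,0.16],[0.0,-0.0,-6.2],0],[[0.36,0.69,0.16],[0.0,-0.0,-6.1],0],[[0.28,0.73,0.16],[0.0,-0.0,-6.2],0],[[0.21,0.75,0.17],[0.0,-0.0,-6.1],0],[[0.12,0.77,0.16],[0.0,0.0,-6.2],0]]
end [0.6341 0.0862 0.14  ] yaw [ 0.173  0.985 -0.   ]
```

{"name": "move_arm", "arguments": {"moves": [[[0.78,-0.07,0.16],[0,0,-6.2],0],[[0.78,0.02,0.16],[0,0,-6.1],0],[[0.77,0.1,0.16],[0,0,-6.2],0],[[0.76,0.18,0.16],[0,0,-6.1],0],[[0.73,0.26,0.16],[0,0,-6.2],0]]}}

```text
clock: 9.52
position: [0.4417, 0.1107, 0.1795]
ee_rot: [0.987, 0.163, -0.0, -0.0]
ft_force: [-1.0, 0.2, 0.3]
grip_width: -0.002
```

{"name": "move_arm", "arguments": {"moves": [[[0.7,0.34,0.16],[0,0,-6.1],0],[[0.66,0.41,0.16],[0,0,-6.2],0],[[0.61,0.48,0.16],[0,0,-6.1],0],[[0.56,0.54,0.16],[0,0,-6.2],0],[[0.5,0.6,0.16],[0,0,-6.1],0]]}}

```text
clock: 10.15
position: [0.5381, 0.0984, 0.1593]
ee_rot: [0.908, 0.418, -0.0, -0.0]
ft_force: [0.1, 0.3, 0.0]
grip_width: 0.0
```

{"name": "move_arm", "arguments": {"moves": [[[0.43,0.65,0.16],[0,0,-6.2],0],[[0.36,0.69,0.16],[0,0,-6.1],0],[[0.28,0.73,0.16],[0,0,-6.2],0],[[0.21,0.75,0.17],[0,0,-6.1],0],[[0.12,0.77,0.16],[0,0,-6.2],0]]}}

```text
clock: 10.78
position: [0.6348, 0.0862, 0.1388]
ee_rot: [0.765, 0.644, -0.0, -0.001]
ft_force: [0.2, 0.0, 0.2]
grip_width: -0.003
```

```bash
python3 - <<'E'
from plan import *
o=get_obs();print(o['position'],o['ft_force'],o['joint_pos']);rows([.633,.0865,.088],80,5)
E
```

```text
[0.6347604  0.08619362 0.1387653 ] [0.15455432 0.03721986 0.24146892] [ 0.14361256  0.47025177 -0.46421995  1.50962158  0.21697121  1.21383085
 -0.52407151]
[[[-0.0,-0.01,0.41],[-0.0,-0.0,0.0],0],[[-0.0,-0.01,0.41],[-0.0,-0.0,0.1],0],[[-0.0,-0.02,0.4],[-0.0,-0.0,0.0],0],[[-0.0,-0.01,0.41],[-0.0,-0.0,0.1],0],[[-0.0,-0.02,0.4],[-0.1,-0.0,0.0],0]]
end [0.633  0.0865 0.088 ] yaw [0.173 0.985 0.001]
```

{"name": "move_arm", "arguments": {"moves": [[[0,-0.01,0.41],[0,0,0],0],[[0,-0.01,0.41],[0,0,0],0],[[0,-0.02,0.4],[0,0,0],0],[[0,-0.01,0.41],[0,0,0],0],[[0,-0.02,0.4],[0,0,0],0]]}}

```text
clock: 11.4
position: [0.6321, 0.0856, 0.0885]
ee_rot: [0.766, 0.642, 0.0, 0.0]
ft_force: [-0.4, 0.4, 0.3]
grip_width: -0.002
```

{"name": "move_arm", "arguments": {"moves": [[[0,0,0.1],[0,0,0],0],[[0,0,0.1],[0,0,0],0],[[0,0,0.08],[0,0,0],0],[[0,0,0.08],[0,0,0],0],[[0,0,0],[0,0,0],0]]}}

```text
clock: 12.02
position: [0.6325, 0.0857, 0.0804]
ee_rot: [0.766, 0.642, 0.0, 0.0]
ft_force: [0.1, 0.5, 2.9]
grip_width: -0.001
```

{"name": "move_arm", "arguments": {"moves": [[[0,0,0.06],[0,0,0],0],[[0,0,0.06],[0,0,0],0],[[0,0,0.05],[0,0,0],0],[[0,0,0],[0,0,0],0]]}}

```text
clock: 12.52
position: [0.6325, 0.0857, 0.0762]
ee_rot: [0.766, 0.643, 0.0, 0.0]
ft_force: [-1.4, 0.7, 6.6]
grip_width: -0.0
```

{"name": "move_arm", "arguments": {"moves": [[[0,0,0.04],[0,0,0],0],[[0,0,0.04],[0,0,0],0],[[0,0,0],[0,0,0],0]]}}

```text
clock: 12.9
position: [0.6327, 0.0857, 0.0759]
ee_rot: [0.766, 0.642, 0.0, 0.001]
ft_force: [-6.7, -2.3, 19.5]
grip_width: -0.001
```

At 19.5 N and z 0.0759 the button is hard on its stop, so fully down. I release it and retreat.

{"name": "move_arm", "arguments": {"moves": [[[0,0,-0.2],[0,0,0],0],[[0,0,-0.4],[0,0,0],0],[[0,0,-0.9],[0,0,0],0],[[0,0,-1],[0,0,0],0],[[0,0,-1],[0,0,0],0]]}}

```text
clock: 13.52
position: [0.6319, 0.0856, 0.1619]
ee_rot: [0.766, 0.643, -0.0, -0.0]
ft_force: [0.4, 0.2, 0.2]
grip_width: -0.001
```

{"name": "move_arm", "arguments": {"moves": [[[0,-1,-1],[0,0,0],0],[[0,-1,-1],[0,0,0],0],[[0,-1,0],[0,0,0],0],[[0,-1,0],[0,0,0],0],[[0,-1,0],[0,0,0],0]]}}

```text
clock: 14.15
position: [0.5081, 0.1075, 0.2112]
ee_rot: [0.766, 0.643, -0.0, -0.0]
ft_force: [-0.6, 0.2, 0.7]
grip_width: -0.003
```

{"name": "move_arm", "arguments": {"moves": [[[0,-1,0],[0,0,0],0],[[0,-1,0],[0,0,0],0],[[0,-1,0],[0,0,0],0],[[0,-1,0],[0,0,0],0],[[0,-1,0],[0,0,0],0]]}}

```text
clock: 14.78
position: [0.385, 0.1293, 0.2112]
ee_rot: [0.766, 0.643, -0.0, -0.0]
ft_force: [-0.3, 0.0, -0.1]
grip_width: 0.004
```

{"name": "move_arm", "arguments": {"moves": [[[0,-1,0],[0,0,0],0],[[0,-0.5,0],[0,0,0],0],[[0,0,0],[0,0,0],0]]}}

```text
clock: 15.15
position: [0.349, 0.1357, 0.2115]
ee_rot: [0.766, 0.643, 0.0, 0.0]
ft_force: [0.7, -0.2, -0.3]
grip_width: -0.002
```

```bash
python3 - <<'E'
from ang import *
cv2.imwrite("pics/top3.png",cv2.cvtColor(camera("top"),cv2.COLOR_RGB2BGR))
s=cv2.cvtColor(camera("scene"),cv2.COLOR_RGB2BGR)
b=cv2.imread("pics/top3.png",0);print(tab(b,-100),marks(b)-72,get_obs()['ft_force'],get_obs()['position'])
a=cv2.resize(cv2.imread("pics/top3.png")[150:300,80:320],(480,300));c=cv2.resize(s[140:260,230:350],(300,300))
cv2.imwrite("pics/c5.png",np.hstack([a,c]))
E
```

```text
[np.float64(-99.7), np.float64(-99.75), np.float64(-99.79), np.float64(-99.76)] -99.84496495793427 [-0.43638028  0.62068596  0.36139021] [0.3497186  0.13556255 0.21140681]
```

View pics/c5.png

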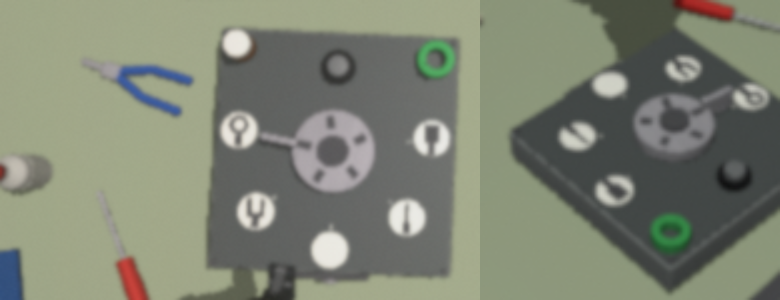

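The tab (crop 262,137 to 300,145) still points at the ring badge (239,129). The button is back up at (338,67), and the bystanders are where they were.

```bash
python3 -c "from workcell import *;print(hand_in())"
```

```text
the job is handed in; nothing more can be done
None
```

The ring terminal is selected, the confirm button was pressed after that, and the job is handed in at about 15 s on the robot's clock.

- **Turret:** I pushed the tab round with shut fingertips, using about 3 N and no grip, from a setting of about +12.5° to the ring badge at -100°. The last clear top view gives -99.76° from the tab and -99.84° from the disc marks, the same as before the button press. The tool pose, read while still pushing, gave -98.65°. I put that difference down to the contact geometry and went with the pictures.
- **Button:** I pressed it until it hit its stop, about 6 mm down with 19.5 N measured at the wrist, then lifted clear. In the last view it looks back up, though I did not measure its height.
- **Everything else:** The last crops show the pot, tape, glue, pliers and screwdriver where they were. The spool and tray were outside those crops, but the arm passed well above them. The arm ended clear of the machine, with the wrist force near zero.

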